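Turn down the vial inspection lamp

ROBOT

A 6-joint arm with a two-finger parallel gripper is mounted at the origin on the work surface. World frame = base frame: x ahead of the robot, y to its left, z up, the work surface at z = 0. Lengths are in mm, angles in rad, forces in N, time in s.
With the tool pointing down it reaches from about 350 to 775 mm from the base axis. Payload 7.3 kg.
Tool frame: the origin (TCP) lies on the centre line of the jaws, within the pads' length; the fingertips stand 17 mm ahead of it and the grasp point (between the pads) lies 2 mm behind it; z points along the fingers, y is the line along which they close (so a half turn about z gives the same grasp; the last joint's range is limited). The gripper opens to 92 mm and grips with 3 to 60 N. Pads are 19 mm wide; open, the fingers measure 130 mm over their backs; the gripper's body (75 mm by 190 mm) begins 47 mm behind the grasp point.
Start: joints at [-1.296, 0.342, 1.524, -0, 1.275, -0.146], TCP at [214.481, -479.209, 243.741] pointing down, gripper open.
Joint ranges: [-2.53, 2.53], [-0.77, 2.02], [0.04, 2.7], [-1, 4.14], [0.28, 2.66], [-3.11, 3.11]. Speed limits (rad/s): [2.57, 2.57, 3.14, 3.14, 3.14, 3.14].

INTERFACE

Orientations are given as [roll, pitch, yaw] about the fixed x, y, z axes, in that order (R = Rz(yaw) Ry(pitch) Rx(roll)).
In Python, from plant import bot gives the robot as it stands. The module is installed in compiled form; this text tells all that it offers.
- The arm moves only by the shell command python3 -m pendant 'ROWS'. ROWS is JSON, a list of rows, each a list of 3 entries, a list of its own where there are three numbers: the shift along the world's x, y, z as a fraction of full scale, then the turn, a rotation vector about the world's x, y, z as a fraction of full scale, then the opening, from -1 (shut) to 1 (fully open), so that 0 is half open. In form: [[[tx, ty, tz], [rx, ry, rz], claw], ...]. A call has exactly 10 rows; each row shifts and turns the commanded pose from where the row before left it; what a row does not reach is not made up. Full scale, the value 1, is 30 mm for a shift and 0.12 rad for a turn. A row lasts 1/12 s, in which the tool goes at most 41.7 mm and 7.16 degrees, less where a joint would pass 70% of its speed; a pose out of reach is approached as far as the arm can. A call with a number of a shift or a turn outside -1 to 1 is refused whole. A call with a gripper value outside its range is refused whole. The fingers move at their own pace and stop on an object; the grip force is fixed at half the most. Time passes only in rows, so rows that do not move let the fingers close, or fill a call up. It gives the time, the measured TCP pose, the force, the opening and the grip force at its end, in the units of the state.
- bot.get_obs(): the state, without advancing time (a new reading comes with each control period).
- bot.capture(name): name is "scene" or "side" or "wrist"; returns the picture (384x512x3 uint8, blue, green, red); there is no depth.
- bot.camera_params(name): a dict with "fovy" (degrees; the focal length in pixels is half the picture's height over the tangent of half this angle, whatever the lens; pixels are square), "cx", "cy" (the principal point, pixels), "distortion" ([k1, k2, p1, p2, k3] as OpenCV has them; the pictures are not rectified), "camera_from_world" (4x4, takes a point from world to camera coordinates). Camera axes: x right, y down, z forward; pixel columns grow to the right and rows downward; lengths in mm; the calibration is good to about 2 mm. A picture is of the moment at which its call begins: read the wrist's pose just before it. camera_params takes no time and is no camera call; for the wrist camera it gives the pose at the moment of the call.
- bot.close_job(): hands the job in; it is judged then, once.
The state is a dict: "time": time; "joint_positions": joint angles; "dq": joint speeds; "tau": joint torques, N m; "tool_pos": TCP position; "tcp_rot": TCP orientation; "contact_force": force on the tool from outside, world axes, zero at the start; "moment": the same for the moment, N m; "grip_width": finger opening in mm; "finger_force": force on a finger pad.
Only numpy, scipy, OpenCV 4.12 (cv2) and the standard library are available. Lean on these libraries where they do the work, as an engineer would, in place of code of your own. Each camera call takes 0.05 s, during which the arm holds its last target. There are 200 camera calls.

TASK

Turn the inspection lamp down to its low setting: with a fingertip or the outside of the closed fingers, push the upright post of the dimmer lever round its arc until the lever's pointer points at the middle of the small stud on the scale, not the large one, and then move clear of it. Only push the lever: do not lift the ring out of the lamp. Leave the vial standing on the window, and leave the bowl, the flask and the pump bottle where they are.

Things in the scene. Friction and masses are not known exactly. Their poses are not given: they have to be found in the camera images.
- lamp: Fixed inspection lamp: white round drum 236 mm across, 50 mm high. On it a black scale disc (226 mm across, top 53 mm above the table), a black knurled dimmer ring (100 mm across, top 68 mm) and a clear window 72 mm across in the middle. Origin: centre of the underside, on the table and on the ring's axis. At ring joint 0 the lever points along the lamp's -x axis. Place and yaw vary.
- ring (a joint): Angle of the dimmer ring, rad, positive counterclockwise seen from above; stops at -1.5 and +1.5. Dry friction holds it wherever it is left: about 1 to 2 N sideways at the post moves it, and there is no spring. The ring is held in the lamp by its weight only and can be lifted up to 50 mm.
- lever_post (a point): Round upright aluminium post on the lever, 12 mm in diameter, 75 mm from the lamp's axis, rising from the lever arm (12 mm wide, top 66 mm above the table) to 98 mm above the table. This point is on its centre line, 83 mm above the table. The pointer, a thin bar 2.5 mm wide, goes on outwards from the arm and ends 86 mm from the lamp's axis.
- pointer_line (a point): The point on the pointer's line just beyond its tip, 98 mm from the lamp's axis: the same radius as the studs. Post, pointer and this point lie on one radius of the lamp.
- small_stud: The mark for the low setting: a fixed plain steel round stud, 12 mm in diameter and 3 mm high, on the scale disc 98 mm from the lamp's axis. Origin: centre of its underside, 53 mm above the table. It lies to one side of the lever or the other, 0.25 to 1.4 rad away round the arc.
- large_stud: The mark for the bright setting, not wanted: the same as the small stud but 24 mm in diameter, on the other side of the lever, 1.6 rad from the small stud round the scale. Between the studs are fine grey graduation lines only.
- vial_mid (a point): Loose glass vial, 24 mm in diameter and 46 mm high, standing upright near the middle of the lamp's window (window top 56 mm above the table, so the vial's top is at 102 mm). This point is its centre, half-way up. To be left standing.
- bowl: Loose empty stainless bowl, 140 mm across and 60 mm high, on the table to one side of the lamp. Origin: centre of its underside. A bystander.
- thermos: Loose black flask, 84 mm across and 215 mm high with a side handle reaching 81 mm from its axis, on the table to one side of the lamp. Origin: centre of its underside. A bystander.
- gel: Loose white hand-gel pump bottle, 68 mm across and 192 mm high, on the table beyond the lamp. Origin: centre of its underside. A bystander.
Things that resemble listed ones, but are neither listed nor needed, are in the scene too. What is shaped like the lamp but green or orange is not meant.

How it is judged:
By the outcome, as a careful person would: the job done as asked, in the order asked, and still so for the second after the job is handed in, with the robot touching nothing.
It also fails if it takes over 42 s, if anything falls off the work surface, if the arm or the gripper's body presses on something with over 40 N, if the wrist force passes 120 N, or if a joint passes its speed limit or range.

## Working session

There is one attempt and no reset: what is moved stays moved. The work goes in short steps, Python scripts to look and compute and a shell command to move; the robot and the scene stay as the last step left them, time stands still between calls to the robot, and variables do not carry over. Pictures are saved under pics/ and viewed, at most 10 in all, crops included, and the job is handed in when it is done.

```bash
mkdir -p pics
cat > h.py <<'E'
import numpy as np, cv2
from plant import bot
def cam(n):
    p=bot.camera_params(n); f=192/np.tan(np.radians(p["fovy"])/2)
    K=np.array([[f,0,p["cx"]],[0,f,p["cy"]],[0,0,1.]]); return K,np.array(p["distortion"],float),np.array(p["camera_from_world"])
def ray(c,uv,z):
    K,D,T=c; n=cv2.undistortPoints(np.array(uv,float).reshape(-1,1,2),K,D).reshape(-1,2)
    d=np.c_[n,np.ones(len(n))]@T[:3,:3]; o=-T[:3,:3].T@T[:3,3]
    return o+d*((z-o[2])/d[:,2])[:,None]
def proj(c,P):
    K,D,T=c; return cv2.projectPoints(np.array(P,float).reshape(-1,1,3),cv2.Rodrigues(T[:3,:3])[0],T[:3,3],K,D)[0].reshape(-1,2)
E
python3 - <<'E'
from h import *
ims=[]
for n in("scene","side"):
    im=bot.capture(n); cv2.imwrite(f"pics/{n}0.png",im); c=cam(n); print(n,c[0][0,0],(-c[2][:3,:3].T@c[2][:3,3]).round()); 
o=bot.get_obs();print(o)
E
```

```text
scene 469.58448776087505 [ 894.  739. 1332.]
side 497.589945175594 [ 340. 1032.  749.]
{'time': 0.1, 'joint_positions': array([-1.29597009e+00,  3.42636875e-01,  1.52489795e+00,  4.96689088e-06,
        1.27536991e+00, -1.45996663e-01]), 'dq': array([-1.47997543e-05, -4.81992244e-04, -2.47924944e-03, -1.55176919e-03,
        6.04326659e-04,  1.08863386e-05]), 'tau': array([ 2.15760556e-03, -4.32002449e+01, -2.44695926e+01,  7.19887996e-02,
        5.25960024e-02, -3.52438838e-05]), 'tool_pos': array([ 214.40390057, -478.87295563,  243.13104184]), 'tcp_rot': array([-3.14029522e+00, -1.95579544e-04,  4.20821325e-01]), 'contact_force': array([-0.11927857, -0.1365736 , -0.19941303]), 'moment': array([ 0.01328311,  0.02468055, -0.02781388]), 'finger_force': 0.0, 'grip_width': 92.0028219358711}
```

View pics/scene0.png

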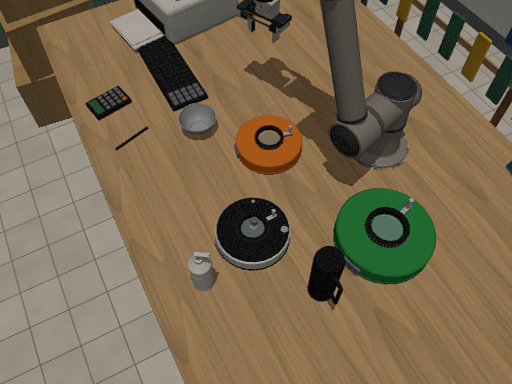

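View pics/side0.png

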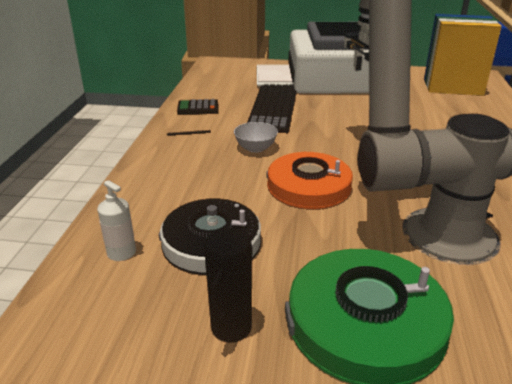

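The lamp with the black disc is at scene px (253,230). The lever points to about (275,212), the large stud looks to be at (285,229) and a small bright dot sits at (253,202). Now I'll zoom in and measure.

Run:
```python
from h import *
im=cv2.imread("pics/scene0.png"); c=cam("scene")
cv2.imwrite("pics/crop1.png",cv2.resize(im[185:285,200:306],None,fx=6,fy=6,interpolation=cv2.INTER_CUBIC)[:600,:])
m=(im.max(2)<75).astype(np.uint8); m[:, :205]=0; m[:,300:]=0; m[:190]=0; m[265:]=0
m=cv2.morphologyEx(m,cv2.MORPH_CLOSE,np.ones((9,9)))
n,l,s,ce=cv2.connectedComponentsWithStats(m); i=1+np.argmax(s[1:,4]); ct=max(cv2.findContours((l==i).astype(np.uint8),0,1)[0],key=cv2.contourArea)
print(s[i]); P=ray(c,cv2.convexHull(ct).reshape(-1,2),53); (x,y),r=cv2.minEnclosingCircle(P[:,:2].astype(np.float32)); print(x,y,r)
for uv in[(285,229),(253,202)]:
    p=ray(c,uv,56)[0]; print(p.round(),np.hypot(p[0]-x,p[1]-y),np.arctan2(p[1]-y,p[0]-x))
# bystanders
for nme,uv,z in[("bowl",(198,121),60),("thermos",(328,260),215),("gel",(203,262),150)]: print(nme,ray(c,uv,z)[0].round())
```

```text
[ 215  198   75   67 3810]
580.6004638671875 128.7047576904297 124.68428039550781
[489. 170.  56.] 100.03051680185354 2.7198672184759585
[530.  37.  56.] 105.1156360022456 -2.071934768649
bowl [ 544. -358.   60.]
thermos [487. 373. 215.]
gel [769. 194. 150.]
```

View pics/crop1.png

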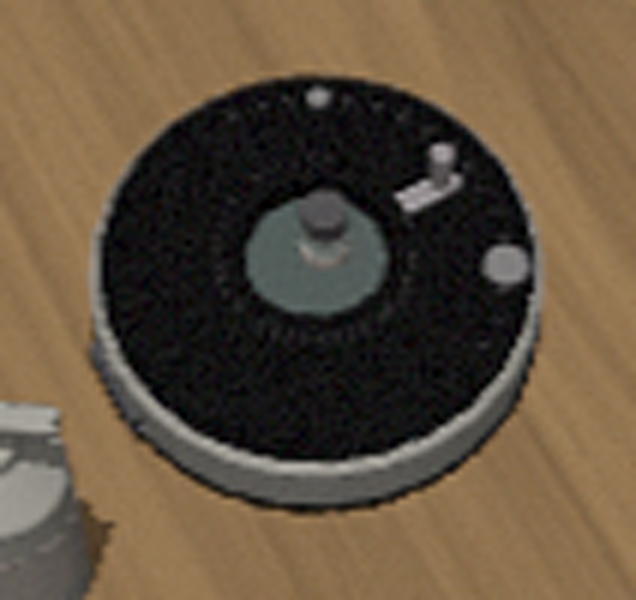

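```bash
python3 -m pendant '[[[0.5,0.9,0],[0,0,0],-1],[[0.5,0.9,0],[0,0,0],-1],[[0.5,0.9,0],[0,0,0],-1],[[0.5,0.9,0],[0,0,0],-1],[[0.5,0.9,0],[0,0,0],-1],[[0.5,0.9,0],[0,0,0],-1],[[0.5,0.9,0],[0,0,0],-1],[[0.5,0.9,0],[0,0,0],-1],[[0.5,0.9,0],[0,0,0],-1],[[0.5,0.9,0],[0,0,0],-1]]'
python3 -m pendant '[[[0.5,0.9,0],[0,0,0],-1],[[0.5,0.9,0],[0,0,0],-1],[[0.5,0.9,0],[0,0,0],-1],[[0.5,0.9,0],[0,0,0],-1],[[0.5,0.9,0],[0,0,0],-1],[[0.5,0.9,0],[0,0,0],-1],[[0.5,0.9,0],[0,0,0],-1],[[0.5,0.9,0],[0,0,0],-1],[[0.5,0.9,0],[0,0,0],-1],[[0,0,0],[0,0,0],-1]]'
python3 - <<'E'
from h import *
c=cam("wrist"); im=bot.capture("wrist"); cv2.imwrite("pics/w1.png",im); np.savez("w1",K=c[0],D=c[1],T=c[2])
o=bot.get_obs(); print(o["tool_pos"],o["tcp_rot"],(-c[2][:3,:3].T@c[2][:3,3]).round())
s=cam("scene")
for uv,z in[((252.4,200.8),56),((283.8,228.8),56),((273.3,209.6),98),((252.4,227.9),56)]: print(ray(s,uv,z)[0].round(1))
E
```

```text
time: 0.93
tool_pos: [364.8, -207.7, 243.6]
tcp_rot: [-3.141, 0.0, 0.421]
contact_force: [1.5, -0.1, 0.1]
grip_width: 29.8
finger_force: 0.0
time: 1.77
tool_pos: [501.1, 37.8, 243.3]
tcp_rot: [-3.14, -0.001, 0.424]
contact_force: [-1.4, -0.2, 0.7]
grip_width: 0.4
finger_force: 0.0
[499.97665965  35.93106066 243.10951687] [-3.14097504e+00  6.12833793e-04  4.24551573e-01] [574.  71. 383.]
[529.7  31.6  56. ]
[492.2 167.3  56. ]
[500.3 113.2  98. ]
[576.  118.6  56. ]
```

View pics/w1.png

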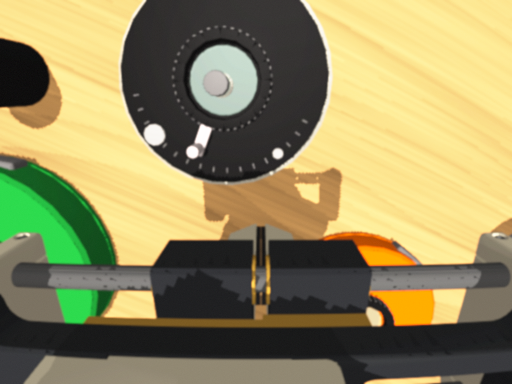

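The wrist view shows the lamp well: large stud at about (154,134), small stud (278,153), post (193,152), window (223,79) and vial (215,83). I'll measure these exactly.

Run:
```python
from h import *
im=cv2.imread("pics/w1.png"); d=np.load("w1.npz"); c=(d["K"],d["D"],d["T"])
g=im.min(2)
def blob(u,v,r,z):
    m=np.zeros_like(g); m[v-r:v+r+1,u-r:u+r+1]=(g[v-r:v+r+1,u-r:u+r+1]>120); n,l,s,ce=cv2.connectedComponentsWithStats(m)
    i=1+np.argmax(s[1:,4]); p=ray(c,ce[i],z)[0]; print(ce[i].round(1),s[i],p.round(1)); return p
S=blob(278,153,9,56);L=blob(154,134,14,56);P=blob(192,153,6,98)
# window: greenish pixels hull
b,gr,r=[im[:,:,k].astype(int) for k in range(3)]
m=((gr>r+6)&(gr>120)).astype(np.uint8); m[:30]=0;m[130:]=0;m[:,:170]=0;m[:,275:]=0
h=cv2.convexHull(cv2.findNonZero(m)); W=ray(c,h.reshape(-1,2),56)[:,:2].astype(np.float32); e=cv2.fitEllipse(W); print("window",e)
# centre from studs: r=98, 1.6 rad apart
S2,L2=S[:2],L[:2]; ch=L2-S2; print("chord",np.linalg.norm(ch),2*98*np.sin(.8))
n=np.array([-ch[1],ch[0]])/np.linalg.norm(ch); mid=(S2+L2)/2
C=max((mid+k*98*np.cos(.8)*n for k in(1,-1)),key=lambda q:q[0]); print("C studs",C)
for C in(C,np.array(e[0])):
  for q in(S,L,P): v=q[:2]-C; print(np.hypot(*v).round(1),(np.arctan2(v[1],v[0])%6.283).round(3))
print(ray(c,(216,84),102))
```

```text
[277.4 153. ] [272 148  12  11 101] [530.5  30.9  56. ]
[151.9 136.2] [140 124  25  25 470] [490.4 166.9  56. ]
[192.3 152. ] [186 147  13  12 134] [502.7 112.8  98. ]
window ((577.123291015625, 116.14934539794922), (71.42224884033203, 71.9079360961914), 55.00191879272461)
chord 141.80767679896533 140.60179381630647
C studs [575.92997996 118.23790463]
98.4 4.233
98.4 2.625
73.4 3.216
97.2 4.212
100.5 2.612
74.5 3.187
[[571.24410032 114.63597196 102.        ]]
```

Lamp centre is about (576.5,117), the lever at 3.20 rad and the small stud at 4.22 rad. So it's a counterclockwise push of about 1.02 rad. I'll go in behind the post with the fingers closed.

```bash
python3 -m pendant '[[[0,1,0],[0,0,-1],-1],[[0,1,0],[0,0,-1],-1],[[0,1,0],[0,0,-1],-1],[[0,1,0],[0,0,0],-1],[[0,0,-1],[0,0,0],-1],[[0,0,-1],[0,0,0],-1],[[0,0,-1],[0,0,0],-1],[[0,0,-1],[0,0,0],-1],[[0,0,-1],[0,0,0],-1],[[0,0,-0.1],[0,0,0],-1]]'
python3 - <<'E'
from h import *
C=np.array([576.5,117.2]); o=bot.get_obs(); p=o["tool_pos"]; print(p,o["tcp_rot"],o["contact_force"])
cv2.imwrite("pics/w2.png",bot.capture("wrist"))
prev=np.array([499.5,154.]);
for d in(30,25):
  for f in list(np.arange(3.20,4.23,.1))+[4.222]:
    q=C+75*np.array([np.cos(f),np.sin(f)])-d*np.array([-np.sin(f),np.cos(f)]); print(d,round(f,2),q.round(1),((q-prev)/30).round(2)); prev=q
E
```

```text
time: 2.65
tool_pos: [495.9, 152.3, 86.0]
tcp_rot: [3.14, 0.01, 0.06]
contact_force: [-0.5, -0.7, -1.1]
grip_width: 0.6
finger_force: 0.0
[495.93526256 152.30200439  86.03755659] [3.14031999 0.00986867 0.0599855 ] [-0.47487106 -0.72937278 -1.08586226]
30 3.2 [499.9 142.8] [ 0.01 -0.37]
30 3.3 [497.7 135. ] [-0.07 -0.26]
30 3.4 [496.3 127. ] [-0.05 -0.27]
30 3.5 [495.7 119. ] [-0.02 -0.27]
30 3.6 [496.  110.9] [ 0.01 -0.27]
30 3.7 [497.  102.9] [ 0.03 -0.27]
30 3.8 [498.8  95. ] [ 0.06 -0.26]
30 3.9 [501.4  87.4] [ 0.09 -0.25]
30 4.0 [504.8  80. ] [ 0.11 -0.24]
30 4.1 [508.8  73.1] [ 0.14 -0.23]
30 4.2 [513.6  66.5] [ 0.16 -0.22]
30 4.22 [514.7  65.2] [ 0.04 -0.05]
25 3.2 [500.2 137.8] [-0.48  2.42]
25 3.3 [498.5 130.1] [-0.06 -0.26]
25 3.4 [497.6 122.2] [-0.03 -0.26]
25 3.5 [497.5 114.3] [-0.   -0.26]
25 3.6 [498.2 106.4] [ 0.02 -0.26]
25 3.7 [499.6  98.7] [ 0.05 -0.26]
25 3.8 [501.9  91.1] [ 0.07 -0.25]
25 3.9 [504.9  83.8] [ 0.1  -0.24]
25 4.0 [508.6  76.8] [ 0.12 -0.23]
25 4.1 [512.9  70.2] [ 0.15 -0.22]
25 4.2 [517.9  64.1] [ 0.17 -0.2 ]
25 4.22 [519.1  62.8] [ 0.04 -0.04]
```

View pics/w2.png

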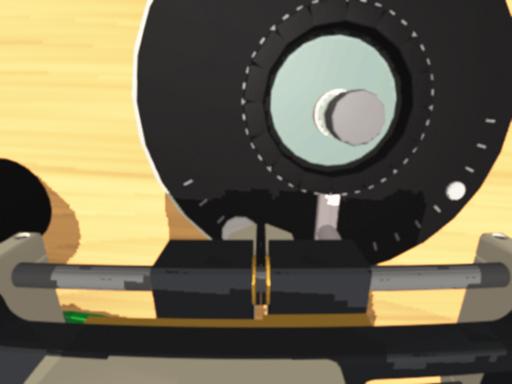

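```bash
python3 -m pendant '[[[0.02,-0.54,0.1],[0,0,0],-1],[[-0.06,-0.26,0],[0,0,0.83],-1],[[-0.03,-0.26,0],[0,0,0.83],-1],[[0,-0.26,0],[0,0,0.83],-1],[[0.02,-0.26,0],[0,0,0.83],-1],[[0.05,-0.26,0],[0,0,0.83],-1],[[0.07,-0.25,0],[0,0,0.83],-1],[[0.1,-0.24,0],[0,0,0.83],-1],[[0.12,-0.23,0],[0,0,0.83],-1],[[0.15,-0.22,0],[0,0,0.83],-1]]'
python3 - <<'E'
from h import *
o=bot.get_obs(); print(o["tool_pos"],o["tcp_rot"],o["contact_force"])
c=cam("wrist"); np.savez("w3",K=c[0],D=c[1],T=c[2]); cv2.imwrite("pics/w3.png",bot.capture("wrist"))
E
```

```text
time: 3.53
tool_pos: [512.8, 69.7, 95.7]
tcp_rot: [3.141, -0.0, 0.962]
contact_force: [-2.0, 0.7, -0.5]
grip_width: 0.4
finger_force: 1.2
[512.75438611  69.7421927   95.67865021] [ 3.14105709e+00 -4.75617800e-04  9.61705989e-01] [-1.99141206  0.65430893 -0.502911  ]
```

View pics/w3.png

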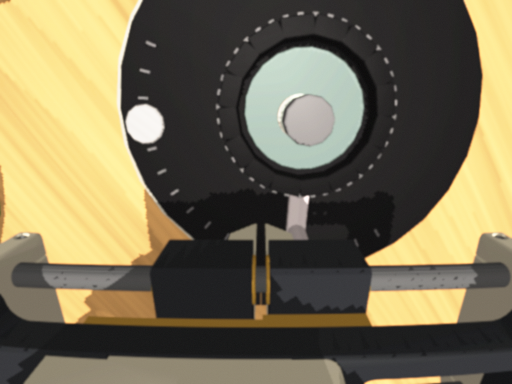

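The lever arm is in contact with the fingers at px (298,197)–(296,235), well on towards the stud, which is hidden under the fingers. I'll compute its angle from the arm's centre line.

```bash
cat > lev.py <<'E'
from h import *
import sys
def lever(f):
    im=cv2.imread(f"pics/{f}.png"); d=np.load(f+".npz"); c=(d["K"],d["D"],d["T"])
    g=im.min(2); m=(g>110).astype(np.uint8); 
    b=[]
    for v in range(202,222,2):
        x=np.flatnonzero(m[v,270:330])+270
        if len(x): b.append((x.mean(),v,x.min(),x.max()))
    b=np.array(b); print(b[[0,-1]])
    bb,gr,r=[im[:,:,k].astype(int) for k in range(3)]
    w=((gr>r+6)&(gr>120)).astype(np.uint8); w[:30]=0;w[180:]=0;w[:,:220]=0;w[:,400:]=0
    e=cv2.fitEllipse(ray(c,cv2.convexHull(cv2.findNonZero(w)).reshape(-1,2),56)[:,:2].astype(np.float32)); print("window",e)
    A=ray(c,b[:,:2],66)[:,:2]
    C=np.array([576.5,117.2])
    for C in(C,np.array(e[0])):
        v=A-C; print(np.hypot(*v.T).round(1)[[0,-1]],(np.arctan2(v[:,1],v[:,0])%6.283).round(3))
if __name__=="__main__": lever(sys.argv[1])
E
python3 lev.py w3
python3 - <<'E'
from h import *
im=bot.capture("scene"); cv2.imwrite("pics/s3.png",im)
cv2.imwrite("pics/s3c.png",cv2.resize(im[175:275,200:306],None,fx=6,fy=6,interpolation=cv2.INTER_CUBIC))
E
```

```text
[[298.5 202.  289.  308. ]
 [296.  220.  287.  305. ]]
window ((577.0032958984375, 116.69684600830078), (70.77362823486328, 71.0103530883789), 172.8316650390625)
[54.4 66.4] [4.068 4.064 4.061 4.063 4.059 4.061 4.063 4.064 4.061 4.058]
[54.3 66.3] [4.055 4.052 4.048 4.05  4.047 4.049 4.051 4.053 4.05  4.047]
```

View pics/s3c.png

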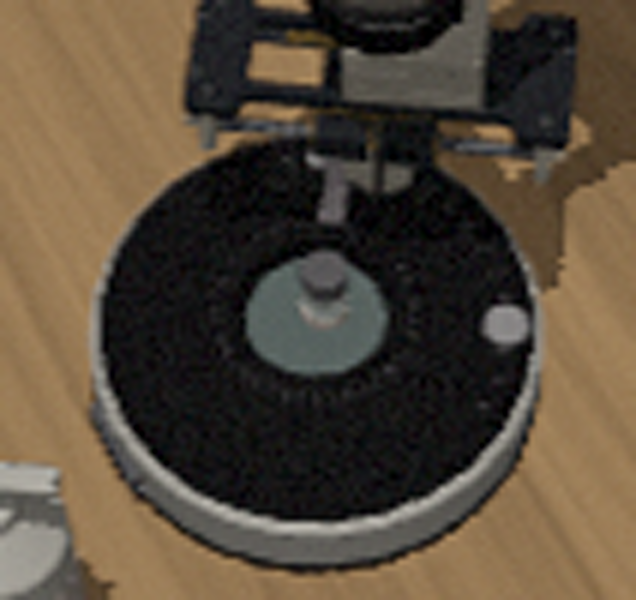

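```bash
python3 -m pendant '[[[0.06,-0.07,0],[0,0,0.29],-1],[[0.06,-0.07,0],[0,0,0.29],-1],[[0.06,-0.07,0],[0,0,0.29],-1],[[0.06,-0.07,0],[0,0,0.29],-1],[[0,0,0],[0,0,0],-1],[[-0.87,0.49,0],[0,0,0],-1],[[0,0,1],[0,0,0],-1],[[0,0,1],[0,0,0],-1],[[-0.47,-0.88,1],[0,0,0],-1],[[-0.47,-0.88,1],[0,0,0],-1]]'
python3 -m pendant '[[[0,0,0.5],[0,0,0],-1],[[0,0,0],[0,0,0],-1],[[0,0,0],[0,0,0],-1],[[0,0,0],[0,0,0],-1],[[0,0,0],[0,0,0],-1],[[0,0,0],[0,0,0],-1],[[0,0,0],[0,0,0],-1],[[0,0,0],[0,0,0],-1],[[0,0,0],[0,0,0],-1],[[0,0,0],[0,0,0],-1]]'
python3 - <<'E'
from h import *
o=bot.get_obs(); print(o["tool_pos"],o["tcp_rot"])
c=cam("wrist"); np.savez("w4",K=c[0],D=c[1],T=c[2]); cv2.imwrite("pics/w4.png",bot.capture("wrist"))
E
```

```text
time: 4.47
tool_pos: [466.0, 25.1, 214.9]
tcp_rot: [3.14, -0.001, 1.095]
contact_force: [0.5, -1.1, -0.4]
grip_width: 0.2
finger_force: 0.0
time: 5.3
tool_pos: [466.0, 24.9, 227.5]
tcp_rot: [-3.141, 0.0, 1.096]
contact_force: [0.2, 0.6, -0.4]
grip_width: 0.2
finger_force: 0.0
[466.04590112  24.85017705 227.51224155] [-3.14129700e+00  1.96922827e-04  1.09646619e+00]
```

View pics/w4.png

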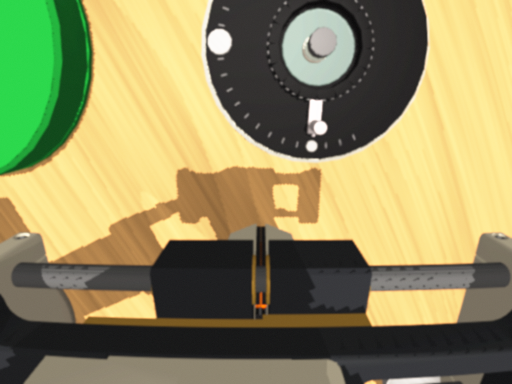

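The lever arm now starts at px (317,100), with the post top at (320,128) and the small stud at (312,146). They look nearly in line, so I'll measure all of them in this one view.

Run:
```python
from h import *
im=cv2.imread("pics/w4.png"); d=np.load("w4.npz"); c=(d["K"],d["D"],d["T"]); g=im.min(2)
def blob(u,v,r,z):
    m=np.zeros_like(g); m[v-r:v+r+1,u-r:u+r+1]=(g[v-r:v+r+1,u-r:u+r+1]>120); n,l,s,ce=cv2.connectedComponentsWithStats(m)
    i=1+np.argmax(s[1:,4]); p=ray(c,ce[i],z)[0][:2]; print(ce[i].round(1),s[i],p.round(1)); return p
S=blob(312,147,7,56);L=blob(219,41,16,56)
b,gr,r=[im[:,:,k].astype(int) for k in range(3)]
w=((gr>r+6)&(gr>120)).astype(np.uint8); w[100:]=0;w[:,:270]=0;w[:,375:]=0
e=cv2.fitEllipse(ray(c,cv2.convexHull(cv2.findNonZero(w)).reshape(-1,2),56)[:,:2].astype(np.float32)); print(e)
R=[]
for v in range(103,120):
    x=np.flatnonzero(g[v,300:335]>110)+300; R.append((x.mean(),v,x.min(),x.max()))
R=np.array(R); print(R[[0,5,-1]])
A=ray(c,R[:,:2],66)[:,:2]
ch=L-S; n=np.array([-ch[1],ch[0]])/np.linalg.norm(ch); C1=max(((S+L)/2+k*98*np.cos(.8)*n for k in(1,-1)),key=lambda q:q[0])
P=blob(320,127,6,98)
for C in(C1,np.array(e[0])):
    a=lambda q:(np.arctan2(q[...,1]-C[1],q[...,0]-C[0])%6.283).round(3)
    print("C",C.round(1),"S",a(S),np.hypot(*(S-C)),"L",a(L),"post",a(P),np.hypot(*(P-C)),"arm",a(A),a(A).mean())
f=np.polyfit(A[:,1],A[:,0],1); print("arm line dir",np.arctan2(-1,-f[0])%6.283)
print(ray(c,(321,40),102))
cv2.imwrite("pics/w4c.png",cv2.resize(im[85:165,270:370],None,fx=7,fy=7,interpolation=cv2.INTER_CUBIC))
```

```text
[311.3 145.5] [306 140  12  12 112] [530.1  31.1]
[216.5  41.1] [203  25  29  33 627] [490.5 166.9]
((576.6336059570312, 116.33035278320312), (71.37329864501953, 71.50847625732422), 60.22774887084961)
[[315.5 103.  309.  322. ]
 [315.5 108.  309.  322. ]
 [314.5 119.  308.  321. ]]
[319.7 127.1] [314 121  13  13 159] [540.1  51.8]
C [575.8 118.1] S 4.228 98.28464169244089 L 2.622 post 4.218 75.29754074459983 arm [4.228 4.229 4.23  4.231 4.232 4.233 4.234 4.226 4.227 4.22  4.221 4.222
 4.223 4.224 4.225 4.226 4.227] 4.226941176470588
C [576.6 116.3] S 4.212 97.10885148501345 L 2.611 post 4.197 74.14113682151618 arm [4.199 4.201 4.202 4.204 4.205 4.206 4.208 4.201 4.202 4.195 4.197 4.198
 4.199 4.201 4.202 4.203 4.204] 4.201588235294118
arm line dir 4.1972346487640655
[[570.25896603 117.59767629 102.        ]]
```

View pics/w4c.png

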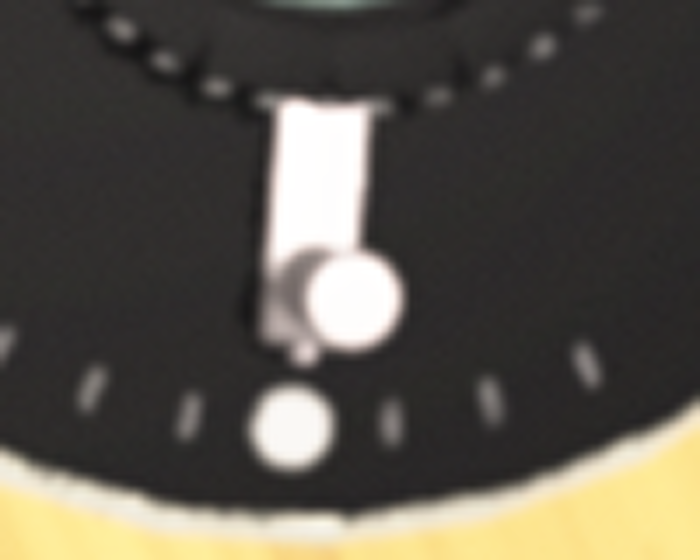

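```bash
python3 -c "
from plant import bot
print(bot.close_job())"
```

```text
the job is handed in; nothing more can be done
None
```

I pushed the dimmer lever round to the small stud; its pointer lines up with the stud's middle to about 0.01 rad (1 mm). The arm is clear, the vial is still standing, I touched none of the other objects, and the job was handed in at about 5.4 s.

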